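Clamp a push-and-turn medicine bottle and take its cap off

TASK

Slide the red-tabbed jaw of the bottle clamp shut until it presses the amber bottle firmly home against the fixed jaw, and leave it shut. Then grip the bottle's white safety cap, press it down, keep it pressed while turning it anticlockwise (seen from above) until it is free, and lift it straight up. Finish while still holding the cap level, directly above the upright, clamped bottle and at least 5 cm clear of its mouth, and leave everything else on the bench where it is.

Things in the scene. Friction and masses are not known exactly. Their poses are not given: they have to be found in the camera images.
- fixture: Grey bottle clamp bolted to the bench: base plate 100 x 265 mm, 12 mm thick; origin at its underside near the middle, z up, y = sliding direction. The fixed steel jaw (72 mm wide, top 57 mm above the bench) has its face at y = +110 mm; two 35 mm high cheeks reach 26 mm out from it, 2 mm clear of the bottle's sides. A clamped bottle's centre is at x = 0, y = +85 mm.
- jaw (a joint): Position (m) of the sliding jaw; it grows as the jaw slides towards the fixture's +y, towards the bottle. It starts between 0 and 0.03. With the bottle home against the fixed jaw its pad just touches at 0.050; sliding on squeezes the sprung pad, to 0.056 at most. Aim for 0.054. The slide rubs with about 8 N and stays where it is left.
- jaw_tab (a point): Middle of the sliding jaw's upright red tab, 74 mm above the bench; axes as the fixture's. Tab 14 mm thick along y, 30 mm wide along x; its free part spans 28 to 92 mm above the bench. The pad's face is 75 mm from here towards +y, the jaw's top 55 mm above the bench. Pinch the tab or push its -y side: 15 N in all (8 N rubbing, 7 N on the bottle) closes it firmly; tab to bottle is then 96 mm.
- pad (a joint): How far (m) the black sprung pad on the sliding jaw's face (56 mm wide) is squeezed back: 0 when free, 0.006 fully. It presses the bottle with about 1.5 N at first touch, 6 N at 0.003, 7.5 N at 0.004.
- bottle_mouth (a point): Centre of the neck rim of the loose amber bottle with the white cap, 105 mm above its underside, z up. Body 50 mm square, 70 mm tall, then a sloping shoulder up to the 26 mm neck at 84 mm; about 220 g. It stands on the clamp's 12 mm base plate between the jaws, 1 to 6 mm short of the fixed jaw, sides parallel to the jaws. Three lugs on the neck hold the cap.
- cap_center (a point): Centre, half-way up, of the ribbed white cap: 44 mm diameter, 28 mm tall, about 25 g; blue stripe on top along its x. Closed: 116 mm above the bench, cap underside 20 mm above the bottle body's top. Locked until pressed down 4.5 mm (bottoms out at 7 mm); while pressed it turns anticlockwise only, is free to lift when turned 40 to 80 degrees (aim for 60), and meets a stop at 85.
- plunger (a joint): How far (m) the spring disc in the bottle's mouth under the cap is pressed: 0 with the cap at rest, 0.007 bottomed out. It pushes up with about 4 N at 0, 8.5 N at 0.0045 and 11 N at 0.007.
- dose_cup: Small pale clear dose cup, 42 mm diameter, 36 mm tall, standing near the clamp; origin at the centre of its underside. A bystander: leave it alone.
- vial: Small glass vial with red cap, 26 mm diameter, 46 mm tall, standing near the clamp; origin at the centre of its underside. A bystander: leave it alone.
- spare_bottle: Spare amber bottle with a green cap, 50 mm square, 118 mm tall; not the one to open; origin at the centre of its underside. A bystander: leave it alone.
- tape_roll: White tape roll lying flat, 72 mm diameter, 24 mm high; origin at the centre of its underside. A bystander: leave it alone.
- vial_rack: Blue vial rack with vials, 70 x 130 mm, 57 mm high; origin at the centre of its underside. A bystander: leave it alone.
- steel_tray: Steel tray with empty syringe barrels, 150 x 220 x 28 mm; origin at the centre of its underside. A bystander: leave it alone.
- gel_bottle: Pale teal bottle, 62 mm diameter, 150 mm tall; origin at the centre of its underside. A bystander: leave it alone.

How it is judged:
On the way, in this order (a step that is already met when the one before it is completed fails the run):
1. the jaw is slid shut and presses the bottle (over 3 N) home against the fixed jaw (value of joint jaw above 0.051 m and contact force between jaw and bottle above 3 N), for 0.1 s.
2. the cap is pressed down by more than 4 mm (value of joint plunger above 0.004 m), for 0.02 s.
3. the cap is turned by more than 35 degrees before it is lifted (angle between the x axis of cap_center and the x axis of bottle_mouth, either way round above 0.61 rad and z of cap_center in the frame of bottle_mouth below 0.01 m), for 0.02 s.
At the end, for the whole second after the job is handed in: Fingers hold the cap (over 1 N), level within 14 degrees, still, within 25 mm of the mouth's axis, its centre over 60 mm above it, not touching the bottle; jaw still shut (joint over 0.0505), pressing the bottle (over 1.5 N); bottle upright within 6 degrees (z of cap_center in the frame of bottle_mouth above 0.06 m and horizontal distance between cap_center and bottle_mouth below 0.025 m and angle between cap_center's own z axis and vertical below 0.25 rad and contact force between the fingers and cap above 1 N and contact force between cap and bottle below 0.05 N and linear speed of cap below 0.03 m/s and value of joint jaw above 0.0505 m and contact force between jaw and bottle above 1.5 N and angle between bottle_mouth's own z axis and vertical below 0.1 rad); the arm keeps its last pose, push and grip.
It fails at once if the bottle is tipped over (angle between bottle_mouth's own z axis and vertical above 0.3 rad).
It fails at once if a bystander is moved more than 3 cm (distance of any of dose_cup, vial, spare_bottle, tape_roll, vial_rack, steel_tray, gel_bottle from where it was at the start of the episode above 0.03 m).
It fails at once if a bystander is knocked over (angle between any of dose_cup, vial, spare_bottle, tape_roll, vial_rack, steel_tray, gel_bottle's own z axis and vertical above 0.5 rad).
It also fails if it takes over 48 s, if anything falls off the work surface, if the arm or the gripper's body presses on something with over 40 N, if the wrist force passes 120 N, or if a joint passes its speed limit or range.

ROBOT

A 6-joint arm with a two-finger parallel gripper is mounted at the origin on the work surface. World frame = base frame: x ahead of the robot, y to its left, z up, the work surface at z = 0. Lengths are in m, angles in rad, forces in N, time in s.
With the tool pointing down it reaches from about 0.35 to 0.975 m from the base axis. Payload 4.9 kg.
Tool frame: the origin (TCP) lies midway between the tips of the shut fingers; the grasp point (between the pads) lies 19 mm behind it; x points along the fingers, z is the direction in which the jaws open and shut, and the axes are right-handed (so a half turn about x gives the same grasp; the last joint's range is limited). The gripper opens to 85 mm and grips with 20 to 120 N. Pads are 22 mm wide; open, the fingers measure 114 mm over their backs; the gripper's body (76 mm by 85 mm) begins 54 mm behind the grasp point. The pads swing forward as they close: fully open they stand 13 mm farther back than shut.
Start: joints at [1.019, 0.053, 1.613, -0, 1.476, -0.119], TCP at [0.262, 0.567, 0.209] pointing down, gripper open.
Joint ranges: [-3.01, 3.01], [-1.01, 2.22], [0.06, 2.58], [-1.02, 4.17], [0.09, 2.62], [-3.14, 3.14]. Speed limits (rad/s): [2.57, 2.57, 3.14, 3.14, 3.14, 3.14].

INTERFACE

Orientations are given as a unit quaternion [w, x, y, z].
In Python, from plant import state, cams, workorder, nets gives the robot as it stands.
- The arm moves only by the tool play_rows, never from a script. Its argument "motion" is a list of rows, each a list of 3 entries, a list of its own where there are three numbers: the closure, from -1 (fully open) to 1 (shut), then the shift along the world's x, y, z in m, then the turn about the world's z in rad. A call has 1 to 5 rows; each row is the pose to reach, as a shift and turn from the pose commanded when the call began; what a row does not reach only later rows make up. A row lasts 1/10 s, in which the tool goes at most 50 mm and 8.59 degrees, less where a joint would pass 70% of its speed; a pose out of reach is approached as far as the arm can. A call with a gripper value outside its range is refused whole. The fingers move at their own pace and stop on an object; the grip force is fixed at half the most. Time passes only in rows, so rows that repeat a pose let the fingers close. It gives the time, the measured TCP pose, the force and the opening at its end, in the units of the state.
- state(): the state, without advancing time (a new reading comes with each control period).
- cams.grab_frame(name): name is "scene" or "top" or "wrist"; returns (picture, depth): 420x560x3 uint8, red, green, blue; 420x560 float32, m along the optical axis (not along the pixel's ray), 0 where there is no reading.
- cams.camera_info(name): a dict with "K" (3x3 intrinsics, pixels), "k1" (the pictures are not rectified: a ray, as slopes to the right and down, at radius r is drawn at 1 + k1 r^2 times it, then the intrinsics apply), "rvec" (rotation vector, rad) and "tvec" (3), from world to camera coordinates, as OpenCV has them. Camera axes: x right, y down, z forward; pixel columns grow to the right and rows downward; lengths in m; the calibration is good to about 2 mm. A picture is of the moment at which its call begins: read the wrist's pose just before it. camera_info takes no time and is no camera call; for the wrist camera it gives the pose at the moment of the call.
- workorder.job_done(): hands the job in, once; it reports no verdict.
Trained networks look in the newest picture that a camera, given by its name, has taken for a name from the list of things; names that differ only in an ending like _2 or _b are one class to them, and where a whole thing is asked for, a point or a joint stands for the part that bears it (a point fixed in the world has none). Each returns a list of dicts, best first, with "score" (0 to 1); they miss things now and then, are a little off and sometimes report something else, mostly with a low value. They report only what shows in the picture. A call takes as long as a camera call.
- nets.recognise(camera, target): "at" ([x, y, z] in m, in world coordinates, good to about 4 mm: the middle of the surface that is visible of it).
- nets.landmark_of(camera, target): "at" ([x, y, z] in m, in world coordinates, good to about 4 mm: a listed point, or the origin of a listed thing).
The state is a dict: "time": time; "joint_pos": joint angles; "joint_vel": joint speeds; "joint_efforts": joint torques, N m; "tool_pos": TCP position; "tool_rot": TCP orientation; "contact_force": force on the tool from outside, world axes, zero at the start; "ft_torque": the same for the moment, N m; "gripper_width": opening from 0.0 (shut) to 1.0 (fully open).
Only numpy, scipy, OpenCV 4.12 (cv2) and the standard library are available. Lean on these libraries where they do the work, as an engineer would, in place of code of your own. Each camera call takes 0.05 s, during which the arm holds its last target.

## Working session

There is one attempt and no reset: what is moved stays moved. The work goes in short steps, Python scripts to look and compute and a tool call to move; the robot and the scene stay as the last step left them, time stands still between calls to the robot, and variables do not carry over. Pictures are saved under pics/ and viewed, and the job is handed in when it is done.

Besides the shell and the picture viewer there is one more tool, called as name(argument=value, ...), one argument or row to a line, values as JSON. play_rows: Moves the arm, as the interface text tells. Its arguments: {"type":"object","properties":{"motion":{"type":"array","items":{"type":"array"}}},"required":["motion"]}

```bash
mkdir -p pics; ls; python3 - <<'E'
from plant import state, cams, workorder, nets
import cv2
s=state(); print(s)
for c in ("scene","top","wrist"):
    p,d=cams.grab_frame(c); cv2.imwrite(f"pics/{c}0.png",p[:,:,::-1])
    i=cams.camera_info(c); print(c,i)
for c in("top","scene"):
    for t in("jaw_tab","bottle_mouth","cap_center","fixture","dose_cup","vial","spare_bottle","tape_roll","vial_rack","steel_tray","gel_bottle"):
        if c=="scene" and t not in("jaw_tab","cap_center","fixture","bottle_mouth"): continue
        r=nets.landmark_of(c,t); print(c,t,[( [round(float(v),3) for v in x["at"]],round(x["score"],2)) for x in r[:2]])
E
```

```text
pics
{'time': 0.0, 'joint_pos': array([ 1.01898455e+00,  5.33780253e-02,  1.61433013e+00, -2.54092509e-05,
        1.47593766e+00, -1.19000356e-01]), 'joint_vel': array([ 1.76890706e-03,  1.44956071e-03, -1.62808552e-03,  8.88279488e-05,
        9.92310862e-04, -1.58053028e-03]), 'joint_efforts': array([ 2.39480774e-03, -3.93650222e+01, -3.70191729e+01,  7.90890749e-05,
        6.76621363e-03,  1.64208154e-05]), 'tool_pos': array([0.2617945 , 0.56679276, 0.20762833]), 'tool_rot': array([ 0.59504752, -0.38130179,  0.59634702,  0.38065422]), 'contact_force': array([0.91499799, 0.54224189, 0.25763916]), 'ft_torque': array([-0.01576363, -0.00869445, -0.006792  ]), 'gripper_width': 0.998742521325005}
scene {'K': array([[395.98813137,   0.        , 280.61036858],
       [  0.        , 395.98813137, 203.97508214],
       [  0.        ,   0.        ,   1.        ]]), 'k1': 0.03919806892763551, 'rvec': array([ 1.67456294,  1.78828597, -0.77198712]), 'tvec': array([ 0.03088266, -0.32560063,  1.56532727])}
top {'K': array([[455.46170244,   0.        , 287.0579122 ],
       [  0.        , 455.46
[... 616 characters left out ...]
op cap_center [([0.544, -0.004, 0.114], 0.53), ([0.455, -0.462, 0.002], 0.15)]
top fixture [([0.523, -0.079, 0.004], 0.62)]
top dose_cup [([0.428, -0.062, 0.0], 0.48)]
top vial [([0.609, -0.1, 0.003], 0.4)]
top spare_bottle [([0.772, 0.01, 0.003], 0.61)]
top tape_roll [([0.763, -0.166, -0.001], 0.77), ([0.548, -0.001, 0.114], 0.34)]
top vial_rack [([0.767, 0.169, 0.001], 0.55)]
top steel_tray [([0.486, 0.422, -0.0], 0.92)]
top gel_bottle [([0.456, -0.461, 0.005], 0.81), ([0.523, -0.079, 0.003], 0.55)]
scene jaw_tab [([0.509, -0.13, 0.068], 0.88)]
scene bottle_mouth [([0.548, -0.004, 0.119], 0.7)]
scene cap_center [([0.546, -0.003, 0.114], 0.51)]
scene fixture [([0.525, -0.083, -0.004], 0.9)]
```

View pics/top0.png

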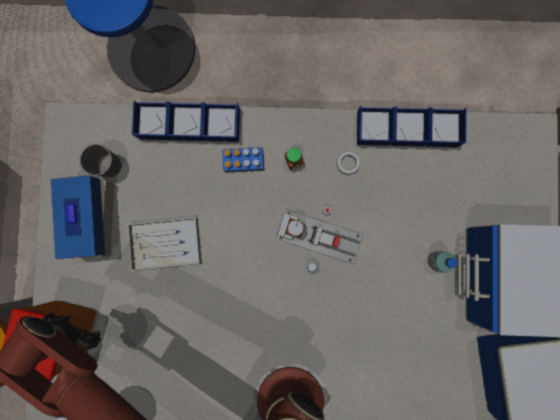

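View pics/scene0.png

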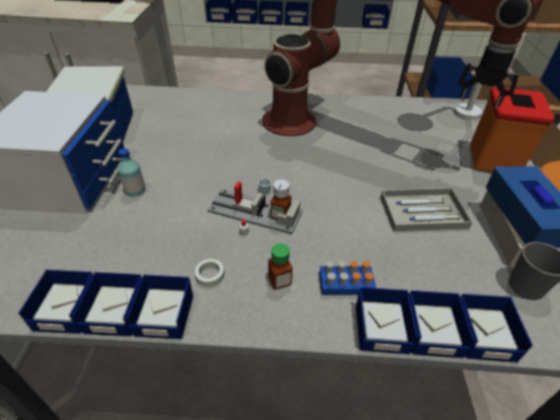

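```bash
cat > h.py <<'E'
from plant import state, cams, workorder, nets
import cv2, numpy as np
from scipy.spatial.transform import Rotation as R
def pose():
    s=state(); q=s["tool_rot"]; M=R.from_quat([q[1],q[2],q[3],q[0]]).as_matrix()
    z=M[:,2]; return s,M,np.arctan2(z[1],z[0])
def cloud(c,name=None):
    i=cams.camera_info(c); p,d=cams.grab_frame(c)
    if name: cv2.imwrite(name,p[:,:,::-1])
    h,w=d.shape; u,v=np.meshgrid(np.arange(w),np.arange(h))
    K=i["K"]; k1=i["k1"]
    pts=np.stack([u,v],-1).reshape(-1,1,2).astype(float)
    n=cv2.undistortPoints(pts,K,np.array([k1,0,0,0,0.])).reshape(-1,2)
    dd=d.reshape(-1,1); X=np.hstack([n*dd,dd])
    Rm=cv2.Rodrigues(i["rvec"])[0]; W=(X-i["tvec"])@Rm
    W[dd[:,0]==0]=np.nan
    return p,W.reshape(h,w,3)
E
python3 - <<'E'
from h import *
s,M,y=pose(); print(M.round(3),np.degrees(y))
i=cams.camera_info("wrist"); Rm=cv2.Rodrigues(i["rvec"])[0]; print("cam pos",-Rm.T@i["tvec"],Rm[2],Rm[0])
E
```

```text
[[ 0.    -0.908  0.419]
 [ 0.     0.419  0.908]
 [-1.    -0.     0.   ]] 65.19970627124724
cam pos [0.19403305 0.59780523 0.37439321] [ 0.26441929 -0.12307615 -0.95652219] [ 0.41883044  0.90806384 -0.00106025]
```

play_rows(
  motion=[
    [1, [0.015, -0.047, 0.01], -0.14],
    [1, [0.03, -0.094, 0.02], -0.28],
    [1, [0.045, -0.141, 0.03], -0.42],
    [1, [0.06, -0.188, 0.04], -0.56],
    [1, [0.075, -0.235, 0.05], -0.7],
  ],
)

```text
time: 1.4
tool_pos: [0.3367, 0.3322, 0.2591]
tool_rot: [0.691, -0.152, 0.69, 0.152]
contact_force: [-0.2, 0.4, 0.3]
gripper_width: 0.146
```

play_rows(
  motion=[
    [1, [0.015, -0.047, 0], -0.14],
    [1, [0.03, -0.094, 0], -0.28],
    [1, [0.045, -0.141, 0], -0.42],
    [1, [0.06, -0.188, 0], -0.56],
    [1, [0.075, -0.235, 0], -0.73],
  ],
)

```text
time: 1.9
tool_pos: [0.4118, 0.0971, 0.259]
tool_rot: [0.701, 0.098, 0.7, -0.098]
contact_force: [0.1, 0.1, 0.4]
gripper_width: 0.0
```

play_rows(
  motion=[
    [1, [0.015, -0.047, 0], 0],
    [1, [0.03, -0.094, 0], 0],
    [1, [0.045, -0.141, 0], 0],
    [1, [0.06, -0.188, 0], 0],
    [1, [0.075, -0.235, 0], 0],
  ],
)

```text
time: 2.4
tool_pos: [0.4869, -0.1383, 0.2589]
tool_rot: [0.701, 0.096, 0.7, -0.096]
contact_force: [0.2, 0.3, 1.1]
gripper_width: -0.002
```

play_rows(
  motion=[
    [1, [0, 0, 0], 0],
    [1, [0, 0, 0], 0],
    [1, [0, 0, 0], 0],
  ],
)

```text
time: 2.7
tool_pos: [0.4865, -0.1353, 0.2586]
tool_rot: [0.701, 0.096, 0.701, -0.095]
contact_force: [-0.7, 0.2, 0.5]
gripper_width: 0.002
```

```bash
python3 - <<'E'
from h import *
s,M,y=pose(); print(s["time"],s["tool_pos"],np.degrees(y),s["contact_force"],s["gripper_width"])
p,W=cloud("wrist","pics/w1.png"); np.save("w1.npy",W); np.save("w1p.npy",p)
for t in("jaw_tab","cap_center","fixture","bottle_mouth","vial","dose_cup"):
    r=nets.landmark_of("wrist",t); print(t,[( [round(float(v),4) for v in x["at"]],round(x["score"],2)) for x in r[:2]])
E
```

```text
2.7 [ 0.48646808 -0.13533728  0.25859573] -15.54243604409967 [-0.69097849  0.18478338  0.49859109] 0.0016911798674452627
jaw_tab [([0.5088, -0.1293, 0.072], 0.57)]
cap_center [([0.5452, -0.0045, 0.1215], 0.94)]
fixture [([0.5225, -0.0855, 0.0012], 0.62)]
bottle_mouth []
vial [([0.6116, -0.0971, -0.0012], 0.56), ([0.7671, 0.0125, 0.0004], 0.23)]
dose_cup [([0.4258, -0.0599, 0.0029], 0.88)]
```

View pics/w1.png

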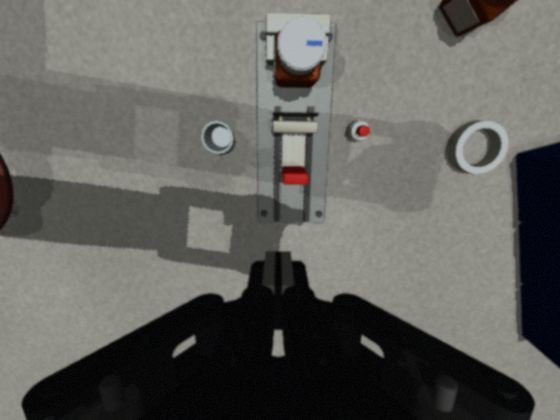

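```bash
python3 - <<'E'
from h import *
W=np.load("w1.npy"); p=np.load("w1p.npy")
z=W[...,2]
m=(z>0.008)&(z<0.016); m[:10]=0; m[230:]=0; m[:,:240]=0; m[:,350:]=0
P=W[m][:,:2].astype(np.float32)
print(len(P)); r=cv2.minAreaRect(P); print(r)
lab,n,st,ce=None,0,0,0
rgb=p.astype(int)
red=(rgb[...,0]>130)&(rgb[...,1]<80)&(rgb[...,2]<80)
red[:,:270]=0; red[:,320:]=0
Q=W[red]; Q=Q[Q[:,2]>.03]; print("red",len(Q),Q.min(0),Q.max(0),np.median(Q,0)); T=Q[Q[:,2]>.085]; print("top",cv2.minAreaRect(T[:,:2].astype(np.float32)), T.mean(0))
cap=(z>0.123)&(z<.14); cap[:,:260]=0;cap[:,340:]=0; cap[100:]=0
C=W[cap]; print("cap",len(C),cv2.minEnclosingCircle(C[:,:2].astype(np.float32)),np.median(C[:,2]))
bl=cap&(rgb[...,2]>rgb[...,0]+50); B=W[bl]; print("blue",len(B),cv2.fitLine(B[:,:2].astype(np.float32),cv2.DIST_L2,0,.01,.01).ravel(), B.mean(0))
fl=(z>.05)&(z<.062); fl[:100]=0; fl[200:]=0; F=W[fl]; print("jawtop",cv2.minAreaRect(F[:,:2].astype(np.float32)))
fx=(z>.052)&(z<.062); fx[60:]=0; fx[:,:255]=0; fx[:,345:]=0; F=W[fx]; print("fixed",cv2.minAreaRect(F[:,:2].astype(np.float32)))
E
```

```text
7826
((0.5365530848503113, -0.0837157815694809), (0.2639647126197815, 0.1285170614719391), 73.80001068115234)
red 240 [ 0.49550046 -0.13687489  0.08136195] [ 0.55890179 -0.0233744   0.09432659] [ 0.50953634 -0.12829905  0.09247547]
top ((0.5092759728431702, -0.1289067566394806), (0.012196927331387997, 0.026885706931352615), 73.73908996582031) [ 0.50930211 -0.1283327   0.09241543]
cap 2138 ((0.5455499887466431, -0.002715975046157837), 0.022792890667915344) 0.13026624286334737
blue 79 [ 0.9508355  -0.3096963   0.55612767 -0.00553233] [ 0.55612768 -0.00553233  0.13090924]
jawtop ((0.6668651700019836, -0.1490429788827896), (0.07328011095523834, 0.37881773710250854), 68.18660736083984)
fixed ((0.5564234256744385, 0.03332875669002533), (0.020824739709496498, 0.07169855386018753), 73.86151885986328)
```

play_rows(
  motion=[
    [1, [0.013, -0.027, -0.02], -0.012],
    [1, [0.013, -0.027, -0.07], -0.012],
    [1, [0.013, -0.027, -0.12], -0.012],
    [1, [0.013, -0.027, -0.165], -0.012],
    [1, [0.013, -0.027, -0.197], -0.012],
  ],
)

```text
time: 3.55
tool_pos: [0.4978, -0.1619, 0.058]
tool_rot: [0.699, 0.1, 0.701, -0.1]
contact_force: [-0.5, 0.1, -0.0]
gripper_width: -0.001
```

play_rows(
  motion=[
    [1, [0.0, 0.0, 0], 0],
    [1, [0.0028, 0.0096, 0], 0],
    [1, [0.0033, 0.0115, 0], 0],
    [1, [0.0039, 0.0135, 0], 0],
    [1, [0.0039, 0.0135, 0], 0],
  ],
)

```text
time: 4.05
tool_pos: [0.505, -0.1498, 0.0637]
tool_rot: [0.701, 0.099, 0.699, -0.1]
contact_force: [-0.5, -0.1, -0.3]
gripper_width: -0.002
```

play_rows(
  motion=[
    [1, [0.0011, 0.0048, 0], 0],
    [1, [0.0026, 0.0096, 0], 0],
    [1, [0.004, 0.0144, 0], 0],
    [1, [0.0053, 0.0192, 0], 0],
    [1, [0.0067, 0.024, 0], 0],
  ],
)

```text
time: 4.55
tool_pos: [0.5104, -0.128, 0.0629]
tool_rot: [0.7, 0.098, 0.7, -0.102]
contact_force: [-3.2, -8.3, 3.8]
gripper_width: 0.004
```

```bash
cat > look.py <<'E'
from h import *
import sys
def jawpos(n):
    p,W=cloud("top",f"pics/t{n}.png"); rgb=p.astype(int); z=W[...,2]
    s=state(); print(s["time"],s["tool_pos"],s["contact_force"])
    cap=(z>0.12)&(z<.14)&(abs(W[...,0]-.547)<.04)&(abs(W[...,1])<.04)
    C=W[cap]; 
    if len(C): print("cap",len(C),C.mean(0))
    red=(rgb[...,0]>110)&(rgb[...,1]<70)&(rgb[...,2]<70)&(abs(W[...,0]-.515)<.03)&(abs(W[...,1]+.11)<.05)
    Q=W[red]; print("red",len(Q), Q.mean(0) if len(Q) else None)
    for c in("top","scene"):
      if c=="scene": cams.grab_frame(c)
      for t in("jaw_tab","cap_center"):
        r=nets.landmark_of(c,t); print(c,t,[( [round(float(v),4) for v in x["at"]],round(x["score"],2)) for x in r[:1]])
jawpos(sys.argv[1])
E
python3 look.py 1
```

```text
4.6 [ 0.51063863 -0.12716024  0.0628061 ] [-2.02475705 -7.11754136  3.52590961]
cap 171 [ 0.54516787 -0.00342406  0.12799527]
red 117 [ 0.50995071 -0.12468086  0.40201371]
top jaw_tab [([0.5133, -0.114, 0.074], 0.48)]
top cap_center [([0.5139, -0.1163, 0.0734], 0.23)]
scene jaw_tab [([0.5146, -0.1107, 0.07], 0.76)]
scene cap_center []
```

play_rows(
  motion=[
    [1, [0.0014, 0.0048, 0], 0],
    [1, [0.0024, 0.0086, 0], 0],
    [1, [0.0032, 0.0115, 0], 0],
    [1, [0.0032, 0.0115, 0], 0],
  ],
)

```text
time: 5.25
tool_pos: [0.5139, -0.116, 0.0628]
tool_rot: [0.701, 0.098, 0.699, -0.102]
contact_force: [-1.7, -6.5, 2.7]
gripper_width: -0.002
```

play_rows(
  motion=[
    [1, [0.0006, 0.0019, 0], 0],
    [1, [0.0008, 0.0029, 0], 0],
    [1, [0.0008, 0.0029, 0], 0],
  ],
)

```text
time: 5.55
tool_pos: [0.5145, -0.1139, 0.0628]
tool_rot: [0.7, 0.098, 0.7, -0.102]
contact_force: [-3.0, -7.9, 2.8]
gripper_width: -0.0
```

play_rows(
  motion=[
    [1, [0.0006, 0.0019, 0], 0],
    [1, [0.0006, 0.0019, 0], 0],
    [1, [0.0006, 0.0019, 0], 0],
  ],
)

```text
time: 5.85
tool_pos: [0.5151, -0.112, 0.0629]
tool_rot: [0.7, 0.098, 0.7, -0.102]
contact_force: [-3.0, -8.1, 1.7]
gripper_width: -0.001
```

play_rows(
  motion=[
    [1, [0.0004, 0.0014, 0], 0],
    [1, [0.0004, 0.0014, 0], 0],
    [1, [0.0004, 0.0014, 0], 0],
  ],
)

```text
time: 6.15
tool_pos: [0.5154, -0.1109, 0.0628]
tool_rot: [0.7, 0.098, 0.7, -0.102]
contact_force: [-3.3, -9.0, 3.1]
gripper_width: -0.001
```

```bash
python3 look.py 2
```

```text
6.2 [ 0.51536916 -0.11091874  0.06284329] [ -2.79065069 -10.19730923   4.21913194]
cap 176 [ 0.54554539 -0.00143265  0.12757881]
red 127 [ 0.51471284 -0.10811358  0.40229966]
top jaw_tab [([0.5194, -0.0959, 0.072], 0.43)]
top cap_center [([0.5469, -0.0011, 0.1147], 0.7)]
scene jaw_tab [([0.5222, -0.0949, 0.0692], 0.84)]
scene cap_center [([0.5467, 0.0019, 0.1123], 0.52)]
```

play_rows(
  motion=[
    [1, [0.0005, 0.0017, 0], 0],
    [1, [0.0005, 0.0017, 0], 0],
    [1, [0.0005, 0.0017, 0], 0],
  ],
)

```text
time: 6.75
tool_pos: [0.5157, -0.1097, 0.0629]
tool_rot: [0.7, 0.097, 0.7, -0.103]
contact_force: [-3.5, -11.4, 3.4]
gripper_width: 0.001
```

play_rows(
  motion=[
    [1, [0.0004, 0.0014, 0], 0],
    [1, [0.0004, 0.0014, 0], 0],
    [1, [0.0004, 0.0014, 0], 0],
  ],
)

```text
time: 7.05
tool_pos: [0.516, -0.1088, 0.0629]
tool_rot: [0.7, 0.097, 0.7, -0.103]
contact_force: [-4.5, -11.7, 2.9]
gripper_width: 0.004
```

play_rows(
  motion=[
    [1, [0.0004, 0.0014, 0], 0],
    [1, [0.0004, 0.0014, 0], 0],
    [1, [0.0004, 0.0014, 0], 0],
  ],
)

```text
time: 7.35
tool_pos: [0.5163, -0.1078, 0.0629]
tool_rot: [0.7, 0.096, 0.7, -0.103]
contact_force: [-4.6, -13.8, 2.7]
gripper_width: 0.0
```

play_rows(
  motion=[
    [1, [0.0004, 0.0014, 0], 0],
    [1, [0.0004, 0.0014, 0], 0],
    [1, [0.0004, 0.0014, 0], 0],
  ],
)

```text
time: 7.65
tool_pos: [0.5166, -0.1069, 0.0629]
tool_rot: [0.7, 0.096, 0.7, -0.104]
contact_force: [-5.4, -16.1, 3.6]
gripper_width: 0.001
```

play_rows(
  motion=[
    [1, [-0.0042, -0.0144, 0], 0],
    [1, [-0.0084, -0.0288, 0], 0],
    [1, [-0.0084, -0.0288, 0.05], 0],
    [1, [-0.0084, -0.0288, 0.1], 0],
    [-1, [-0.0084, -0.0288, 0.15], 0],
  ],
)

```text
time: 8.15
tool_pos: [0.5077, -0.1309, 0.2127]
tool_rot: [0.7, 0.101, 0.7, -0.1]
contact_force: [1.2, -1.0, 0.1]
gripper_width: 0.156
```

play_rows(
  motion=[
    [-1, [0.0, 0, 0.05], 0],
    [-1, [0, 0, 0.05], 0],
    [-1, [0, 0, 0.05], 0],
  ],
)

```text
time: 8.45
tool_pos: [0.5092, -0.1313, 0.2634]
tool_rot: [0.701, 0.1, 0.699, -0.1]
contact_force: [-0.4, 0.5, -0.7]
gripper_width: 0.681
```

```bash
python3 look.py 3; python3 - <<'E'
from h import *
s,M,y=pose(); print(s["time"],s["tool_pos"],np.degrees(y),s["contact_force"],s["gripper_width"])
p,W=cloud("wrist","pics/w3.png"); rgb=p.astype(int); z=W[...,2]
def near(x,y,r): return np.hypot(W[...,0]-x,W[...,1]-y)<r
red=(rgb[...,0]>130)&(rgb[...,1]<80)&(rgb[...,2]<80)&near(.52,-.093,.04)&(z>.085)
T=W[red]; print("tab",len(T),cv2.minAreaRect(T[:,:2].astype(np.float32)))
C=W[near(.5465,-.0007,.04)&(z>.123)&(z<.14)]; print("cap",len(C),cv2.minEnclosingCircle(C[:,:2].astype(np.float32)),np.median(C[:,2]))
F=W[near(.5564,.0333,.05)&(z>.052)&(z<.062)]; print("fixed+",cv2.minAreaRect(F[:,:2].astype(np.float32)))
for t in("jaw_tab","cap_center"):
    r=nets.landmark_of("wrist",t); print(t,[( [round(float(v),4) for v in x["at"]],round(x["score"],2)) for x in r[:2]])
E
```

```text
8.5 [ 0.50820923 -0.13087838  0.26105174] [ 0.63316843 -0.28286947  0.35309437]
cap 175 [ 0.54563161 -0.0011383   0.12795318]
red 344 [ 0.5091669  -0.10161391  0.54645117]
top jaw_tab [([0.7725, 0.0133, 0.0008], 0.66)]
top cap_center [([0.5452, -0.001, 0.1161], 0.7)]
scene jaw_tab [([0.5185, -0.096, 0.0696], 0.65)]
scene cap_center [([0.5452, -0.0031, 0.1134], 0.56)]
8.75 [ 0.50770701 -0.13047457  0.25943368] -16.27431806892091 [ 0.61679406 -0.05286852  0.00860781] 1.000166725571245
tab 210 ((0.5200198292732239, -0.09206801652908325), (0.010211165994405746, 0.02611345797777176), 73.80113220214844)
cap 2056 ((0.5459900498390198, 0.00042894453508779407), 0.022754406556487083) 0.1302630016714833
fixed+ ((0.5559760928153992, 0.033653996884822845), (0.0201600082218647, 0.07241649180650711), 73.76239013671875)
jaw_tab [([0.5168, -0.0959, 0.0732], 0.66), ([0.5447, -0.0003, 0.1174], 0.3)]
cap_center [([0.5454, 0.0014, 0.1202], 0.72), ([0.7647, -0.1708, -0.0021], 0.49)]
```

View pics/w3.png

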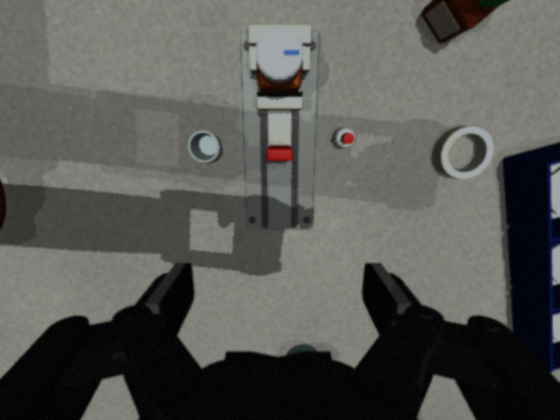

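play_rows(
  motion=[
    [-1, [0.013, 0.043, 0], 0],
    [-1, [0.026, 0.087, 0], 0],
    [-1, [0.038, 0.13, 0], 0],
    [-1, [0.038, 0.13, -0.03], 0],
    [-1, [0.038, 0.13, -0.06], 0],
  ],
)

```text
time: 9.4
tool_pos: [0.5476, 0.0007, 0.202]
tool_rot: [0.701, 0.099, 0.699, -0.099]
contact_force: [0.6, -1.0, -0.7]
gripper_width: 1.005
```

play_rows(
  motion=[
    [-1, [0, 0, 0], 0],
    [-1, [0, 0, 0], 0],
  ],
)

```text
time: 9.6
tool_pos: [0.5462, -0.0008, 0.2013]
tool_rot: [0.699, 0.1, 0.7, -0.1]
contact_force: [-0.4, 0.1, 0.7]
gripper_width: 1.003
```

```bash
python3 - <<'E'
from h import *
s,M,y=pose(); print(s["time"],s["tool_pos"],np.degrees(y),s["contact_force"],s["gripper_width"])
p,W=cloud("wrist","pics/w4.png"); z=W[...,2]
def near(x,y,r): return np.hypot(W[...,0]-x,W[...,1]-y)<r
C=W[near(.5465,-.0007,.03)&(z>.123)&(z<.14)]; print("cap",len(C),C.mean(0) if len(C) else 0)
E
```

```text
9.6 [ 0.54620493 -0.00076918  0.20134465] -16.27671162932232 [-0.38675624  0.1452813   0.70229847] 1.0031245484944404
cap 2075 [0.54653023 0.001592   0.1303127 ]
```

View pics/w4.png

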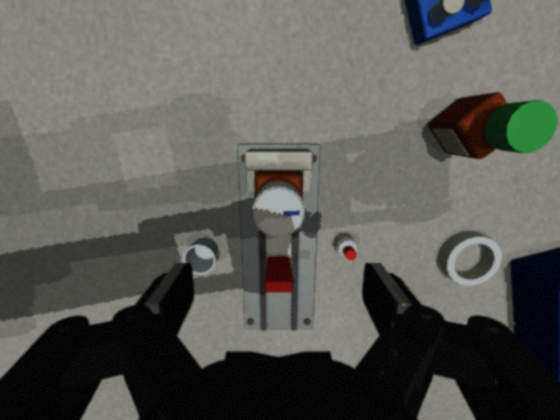

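play_rows(
  motion=[
    [-1, [0, 0.001, -0.04], 0],
    [-1, [0, 0.001, -0.075], 0],
    [-1, [0, 0.001, -0.095], 0],
    [-1, [0, 0.001, -0.105], 0],
    [-1, [0, 0.001, -0.105], 0],
  ],
)

```text
time: 10.15
tool_pos: [0.5467, -0.0001, 0.0968]
tool_rot: [0.7, 0.1, 0.7, -0.1]
contact_force: [-1.0, -0.2, -0.3]
gripper_width: 0.998
```

play_rows(
  motion=[
    [0.6, [0, 0, 0], 0],
    [1, [0, 0, 0], 0],
    [1, [0, 0, 0], 0],
    [1, [0, 0, 0], 0],
    [1, [0, 0, 0], 0],
  ],
)

```text
time: 10.65
tool_pos: [0.5474, 0.0001, 0.0981]
tool_rot: [0.701, 0.1, 0.699, -0.1]
contact_force: [-2.0, -0.7, 4.2]
gripper_width: 0.486
```

play_rows(
  motion=[
    [1, [0, 0, 0], 0],
    [1, [0, 0, 0], 0],
    [1, [0, 0, 0], 0],
  ],
)

```text
time: 10.95
tool_pos: [0.5474, 0.0001, 0.0976]
tool_rot: [0.701, 0.1, 0.699, -0.1]
contact_force: [0.2, -0.6, 5.4]
gripper_width: 0.481
```

```bash
python3 - <<'E'
from h import *
s,M,y=pose(); print(s["time"],s["tool_pos"],np.degrees(y),s["contact_force"],s["ft_torque"],s["gripper_width"])
p,W=cloud("wrist","pics/w5.png")
E
```

```text
10.95 [5.47357261e-01 1.39550584e-04 9.76165180e-02] -16.26995631332254 [ 0.15411043 -0.58686943  5.4117198 ] [-0.02798935  0.13015103  0.00934458] 0.4809208766788337
```

View pics/w5.png

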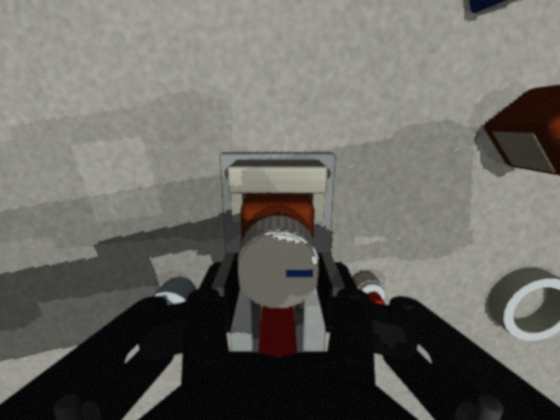

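play_rows(
  motion=[
    [1, [0, 0, -0.002], 0],
    [1, [0, 0, -0.004], 0],
    [1, [0, 0, -0.005], 0],
    [1, [0, 0, -0.005], 0],
  ],
)

```text
time: 11.4
tool_pos: [0.5474, 0.0002, 0.0933]
tool_rot: [0.701, 0.1, 0.699, -0.1]
contact_force: [-3.1, 0.6, 9.0]
gripper_width: 0.482
```

play_rows(
  motion=[
    [1, [0, 0, -0.001], 0],
    [1, [0, 0, -0.0015], 0],
    [1, [0, 0, -0.0015], 0],
  ],
)

```text
time: 11.7
tool_pos: [0.5474, 0.0002, 0.0921]
tool_rot: [0.701, 0.1, 0.699, -0.1]
contact_force: [-2.9, 0.7, 9.4]
gripper_width: 0.485
```

play_rows(
  motion=[
    [1, [0, 0, -0.001], 0],
    [1, [0, 0, -0.001], 0],
    [1, [0, 0, -0.001], 0],
  ],
)

```text
time: 12.0
tool_pos: [0.5475, 0.0001, 0.0918]
tool_rot: [0.701, 0.1, 0.699, -0.1]
contact_force: [-4.8, 0.1, 13.3]
gripper_width: 0.483
```

play_rows(
  motion=[
    [1, [0, 0, 0], 0.06],
    [1, [0, 0, 0], 0.12],
    [1, [0, 0, 0], 0.18],
    [1, [0, 0, 0], 0.24],
    [1, [0, 0, 0], 0.3],
  ],
)

```text
time: 12.5
tool_pos: [0.5486, 0.0001, 0.0919]
tool_rot: [0.709, -0.007, 0.705, 0.006]
contact_force: [-0.5, 0.8, 10.8]
gripper_width: 0.481
```

```bash
python3 - <<'E'
from h import *
s,M,y=pose(); print(s["time"],s["tool_pos"],np.degrees(y),s["contact_force"],s["ft_torque"],s["gripper_width"])
p,W=cloud("wrist","pics/w6.png")
E
```

```text
12.5 [5.48562636e-01 1.44994939e-04 9.18588362e-02] 1.0562491858721808 [-0.50848039  0.76351668 10.7786132 ] [0.11327931 0.20501478 0.03318964] 0.48066847328479934
```

View pics/w6.png

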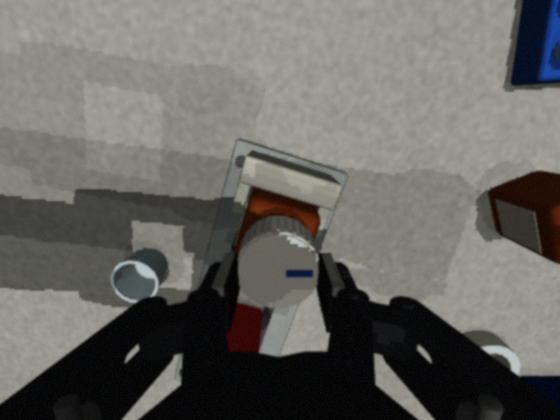

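play_rows(
  motion=[
    [1, [0, 0, 0], 0.08],
    [1, [0, 0, 0], 0.16],
    [1, [0, 0, 0], 0.24],
    [1, [0, 0, 0], 0.32],
    [1, [0, 0, 0], 0.4],
  ],
)

```text
time: 13.05
tool_pos: [0.5489, 0.0003, 0.092]
tool_rot: [0.694, -0.148, 0.69, 0.147]
contact_force: [-0.5, -0.1, 10.4]
gripper_width: 0.484
```

play_rows(
  motion=[
    [1, [0, 0, 0], 0.08],
    [1, [0, 0, 0], 0.16],
    [1, [0, 0, 0], 0.24],
    [1, [0, 0, 0], 0.32],
    [1, [0, 0, 0], 0.36],
  ],
)

```text
time: 13.55
tool_pos: [0.5491, 0.0003, 0.0921]
tool_rot: [0.656, -0.269, 0.652, 0.267]
contact_force: [0.9, 0.9, 10.5]
gripper_width: 0.485
```

play_rows(
  motion=[
    [1, [0, 0, 0], 0],
    [1, [0, 0, 0], 0],
  ],
)

```text
time: 13.75
tool_pos: [0.5491, 0.0003, 0.0921]
tool_rot: [0.657, -0.268, 0.653, 0.267]
contact_force: [-0.1, 1.3, 10.0]
gripper_width: 0.481
```

```bash
python3 - <<'E'
from h import *
s,M,y=pose(); print(s["time"],s["tool_pos"],np.degrees(y),s["contact_force"],s["ft_torque"],s["gripper_width"])
p,W=cloud("wrist","pics/w7.png")
E
```

```text
13.75 [5.49091211e-01 3.23904259e-04 9.20608810e-02] 44.46638903588567 [-0.08615651  1.30634971  9.97129451] [ 0.23707386 -0.04577925  0.02213918] 0.48099725036914254
```

View pics/w7.png

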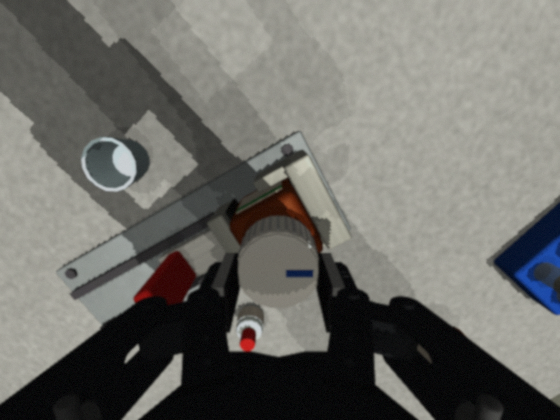

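play_rows(
  motion=[
    [1, [0, 0, 0.005], 0],
    [1, [0, 0, 0.01], 0],
    [1, [0, 0, 0.015], 0],
    [1, [0, 0, 0.02], 0],
    [1, [0, 0, 0.025], 0],
  ],
)

```text
time: 14.3
tool_pos: [0.5458, 0.0003, 0.1134]
tool_rot: [0.654, -0.267, 0.655, 0.268]
contact_force: [-0.5, 0.1, -0.1]
gripper_width: 0.482
```

play_rows(
  motion=[
    [1, [0, 0, 0.015], 0],
    [1, [0, 0, 0.03], 0],
    [1, [0, 0, 0.045], 0],
    [1, [0, 0, 0.06], 0],
    [1, [0, 0, 0.075], 0],
  ],
)

```text
time: 14.8
tool_pos: [0.5468, 0.0002, 0.191]
tool_rot: [0.655, -0.268, 0.654, 0.267]
contact_force: [1.0, -0.5, 0.1]
gripper_width: 0.48
```

play_rows(
  motion=[
    [1, [0, 0, 0], 0],
    [1, [0, 0, 0], 0],
    [1, [0, 0, 0], 0],
    [1, [0, 0, 0], 0],
  ],
)

```text
time: 15.2
tool_pos: [0.5458, 0.0003, 0.1878]
tool_rot: [0.654, -0.267, 0.655, 0.268]
contact_force: [-1.2, -0.8, 0.8]
gripper_width: 0.483
```

```bash
python3 - <<'E'
from h import *
s,M,y=pose(); print(s["time"],s["tool_pos"],np.degrees(y),s["contact_force"],s["ft_torque"],s["gripper_width"])
p,W=cloud("wrist","pics/w8.png")
p2,W2=cloud("scene"); cv2.imwrite("pics/s8.png",cv2.resize(p2[150:260,190:340,::-1],None,fx=5,fy=5))
for c in("scene","wrist"):
  for t in("jaw_tab","cap_center","bottle_mouth"):
    r=nets.landmark_of(c,t); print(c,t,[( [round(float(v),4) for v in x["at"]],round(x["score"],2)) for x in r[:2]])
E
```

```text
15.2 [5.45838956e-01 3.33438675e-04 1.87808112e-01] 44.460876202459275 [-1.23854896 -0.77351664  0.78887636] [ 0.00220651  0.04909596 -0.04557614] 0.4832124156134312
scene jaw_tab [([0.5206, -0.0912, 0.07], 0.9)]
scene cap_center [([0.5466, 0.0021, 0.205], 0.49)]
scene bottle_mouth [([0.5472, 0.0024, 0.1176], 0.74)]
wrist jaw_tab [([0.5162, -0.093, 0.0726], 0.61)]
wrist cap_center [([0.5454, -0.0001, 0.2073], 0.72)]
wrist bottle_mouth [([0.5446, 0.0013, 0.1147], 0.79), ([0.4239, -0.0614, 0.0012], 0.38)]
```

View pics/w8.png

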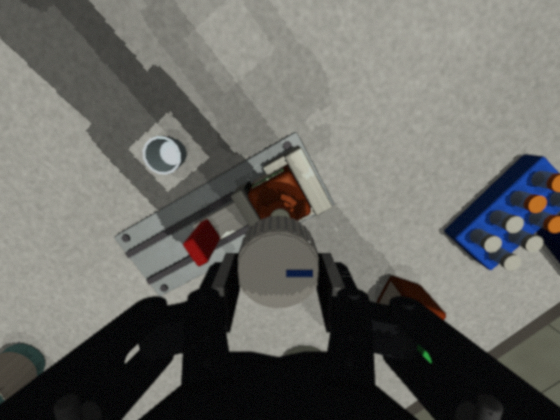

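View pics/s8.png

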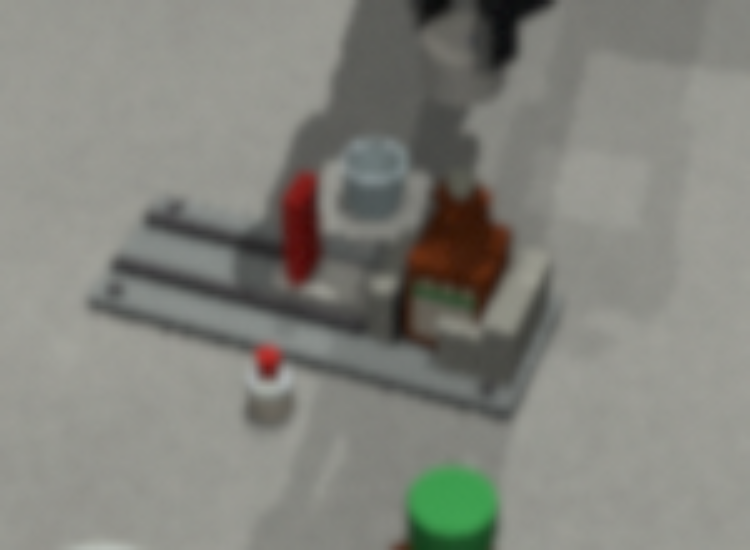

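The pictures show the cap off and level in the fingers about 88 mm above the mouth. The bottle is upright between the shut jaws, and the vial and dose cup are still standing, so I'm handing in.

```bash
python3 -c "
from plant import workorder
print(workorder.job_done())"
```

```text
the job is handed in; nothing more can be done
None
```

The clamp is shut on the bottle, the cap is off and held above it, and I handed the job in with the robot's clock at about 15.3 s. No verdict was reported.

- **Clamp:** I pushed the tab with the shut fingers until the axial force was about 17 N, a little over the 15 N you gave. The wrist picture then put the tab about 95 mm from the bottle's home position, which means the jaw is at about 0.0545 m (aim 0.054). I could not read the jaw or pad directly, so the pressing force on the bottle is inferred from the push.
- **Cap:** I pressed it down to about 13 N and turned it 60.7° anticlockwise. The pressing force stayed near 10 N during the turn. I then lifted it straight up about 95 mm, and no contact force showed once it was clear.
- **Final checks:**
  - The cap is still gripped (opening 0.48) and level, centred about 90 mm above the mouth and within about 3 mm of its axis.
  - The bottle is upright in the shut clamp and the arm is still.
  - The vial and dose cup stand where they were, and I saw no sign that any other bystander had moved.
- **Disagreements:** The recognition networks differed by 2–5 mm on the tab position after closing. Once, from the top camera, they placed the tab at the spare bottle. I relied on the depth fit and the force readings instead.

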